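# Snap shut the flip-top lids of a dilution series, weakest first

## Task

A dilution series stands in the vial rack with its three flip-top lids left ajar: the weakest sample is in the hole at the rack's cut-off corner, and the other two follow it along that long side. Press the three lids fully shut with a fingertip, lightly, one after the other from the weakest to the strongest, never touching a vial before its turn nor going back to a weaker one, so that nothing is carried over. Lift nothing, and leave the closed vials in the other row and the things on the bench alone.

Things in the scene. Friction and masses are not known exactly. Their poses are not given: they have to be found in the camera images.
- rack: grey vial rack, 112 mm (x) by 166 mm (y), 42 mm high, immovable, at any heading; origin: centre of its underside. Two rows of three holes 54 mm apart; its floor is 5 mm above the bench. The -x, +y corner is cut off by 26 mm. The series stands in the row x = -27 mm: vial_1 at y = +54 mm by the cut corner, vial_2 at 0, vial_3 at -54 mm. Closed vials: row x = +27 mm, y = +54 and -54 mm.
- vial_1: weakest sample: loose off-white flip-top vial in its hole, 29 mm across, 60 mm high, about 50 g. Origin: centre of its underside; z up along its axis. Lid hinge at its +x rim (17.5 mm from the axis); the tab points to its -x, out of the rack. With the lid shut, the lid's flat top is 64 to 65 mm above this origin (69 to 70 mm above the bench), centred on the axis.
- vial_2: middle sample: same vial, in the middle hole
- vial_3: strongest sample: same vial, in the hole at the far end of that row
- lid_1 (a joint): angle of vial_1's lid: 0 = shut, 0.4 to 0.8 rad ajar at the start, grows as it opens. The lid is a disc 32 mm across, 4 mm thick, with a tab 6 mm long. Its stiff hinge stays where it is left; 2 to 5 N straight down on the lid over the vial's axis swings it shut, and there it stops hard, so come down slowly: more than 40 N, even as a bump, is too rough.
- lid_2 (a joint): the same for vial_2's lid
- lid_3 (a joint): the same for vial_3's lid
- lid_1_top (a point): centre of the upper face of vial_1's lid; it moves with the lid
- lid_2_top (a point): the same for vial_2's lid
- lid_3_top (a point): the same for vial_3's lid
- spare_a: bystander: same vial with its lid shut, in the other row next to vial_1; origin at its underside
- spare_b: bystander: same vial with its lid shut, in the other row next to vial_3; origin at its underside
- pen: bystander: black marker, 136 mm long and 13 mm high, lying loose beside the rack's -x long side; origin at the centre of its underside
- timer: bystander: loose white bench timer, 62 x 66 x 19 mm; origin at the centre of its underside
- cubes_a: bystander: loose block of tube wells, 62 x 81 x 26 mm; origin at the centre of its underside
- cubes_f: bystander: loose block of tube wells, 62 x 62 x 26 mm; origin at the centre of its underside
Things that resemble listed ones, but are neither listed nor needed, are in the scene too. What is shaped like the vial_1 but green or orange is not meant.

How it is judged (in metres and radians):
On the way, in this order (a step that is already met when the one before it is completed fails the run):
1. the lid of vial_1 is shut, the other two still ajar (value of joint lid_1 below 0.08 rad and value of joint each of lid_2, lid_3 above 0.25 rad), for 0.2 s.
2. the lid of vial_2 is shut, vial_3's still ajar (value of joint lid_2 below 0.08 rad and value of joint lid_3 above 0.25 rad), for 0.2 s.
3. the lid of vial_3 is shut (value of joint lid_3 below 0.08 rad), for 0.2 s.
At the end, for the whole second after the job is handed in: all three lids of the series are shut (within 0.08 rad, about 3 mm at the tab), and their vials stand at rest and upright (within 0.12 rad) in the holes where they stood (within 6 mm) (value of joint each of lid_1, lid_2, lid_3 below 0.08 rad and distance of each of vial_1, vial_2, vial_3 from where it was at the start of the episode below 0.006 m and angle between each of vial_1, vial_2, vial_3's own z axis and vertical below 0.12 rad and linear speed of each of vial_1, vial_2, vial_3 below 0.02 m/s); the robot touches nothing.
It fails at once if a vial of the series is lifted, or shifted more than 10 mm (distance of any of vial_1, vial_2, vial_3 from where it was at the start of the episode above 0.01 m).
It fails at once if a vial is pressed with more than 40 N (contact force between the fingers and vial_1 above 40 N or contact force between the fingers and vial_2 above 40 N or contact force between the fingers and vial_3 above 40 N).
It fails at once if a stronger sample is touched while a weaker one is still open ((value of joint lid_1 above 0.08 rad and (contact force between the fingers and vial_2 above 0.3 N or contact force between the fingers and vial_3 above 0.3 N)) or (value of joint lid_2 above 0.08 rad and contact force between the fingers and vial_3 above 0.3 N)).
It fails at once if a weaker sample is touched again after a stronger one was shut ((value of joint lid_2 below 0.08 rad and contact force between the fingers and vial_1 above 0.3 N) or (value of joint lid_3 below 0.08 rad and (contact force between the fingers and vial_1 above 0.3 N or contact force between the fingers and vial_2 above 0.3 N))).
It fails at once if a closed vial of the other row is touched or moved, or a thing on the bench is pushed more than 20 mm (contact force between the fingers and spare_a above 0.3 N or contact force between the fingers and spare_b above 0.3 N or distance of any of spare_a, spare_b from where it was at the start of the episode above 0.008 m or distance of any of pen, timer, cubes_a, cubes_f from where it was at the start of the episode above 0.02 m).
It also fails if it takes over 51 s, if anything falls off the work surface, if the arm or the gripper's body presses on something with over 40 N, if the wrist force passes 120 N, or if a joint passes its speed limit or range.

## Robot

A 7-joint arm with a two-finger parallel gripper is mounted at the origin on a cart in front of the work surface, level with it; the furniture and walls round the work are solid. World frame = base frame: x ahead of the robot, y to its left, z up, the work surface at z = 0. Lengths are in mm, angles in degrees, forces in N, time in s.
With the tool pointing down it reaches from about 425 to 975 mm from the base axis. Payload 16.7 kg.
Tool frame: the origin (TCP) lies on the centre line of the jaws, within the pads' length; the fingertips stand 14 mm ahead of it and the grasp point (between the pads) lies 5 mm behind it; z points along the fingers, y is the direction in which the jaws open and shut (so a half turn about z gives the same grasp; the last joint's range is limited). The gripper opens to 85 mm and grips with 20 to 120 N. Pads are 22 mm wide; open, the fingers measure 114 mm over their backs; the gripper's body (76 mm by 85 mm) begins 54 mm behind the grasp point. The pads swing forward as they close: fully open they stand 13 mm farther back than shut.
Start: joints at [-74.169, 24.414, 4.234, 92.017, -1.954, 63.644, -3.845], TCP at [278.808, 614.688, 225.102] pointing down, gripper open.
Joint ranges: [-163.25, 163.25], [-28.42, 122.38], [-70.27, 78.77], [12.13, 141.07], [-58.53, 238.53], [9.26, 117.41], [-156.51, 156.51]. Speed limits (degrees/s): [108.29, 108.29, 136.94, 136.94, 172.46, 172.46, 172.46].

## Interface

Orientations are given as a 3x3 rotation matrix whose columns are the frame's x, y, z axes.
In Python, from cell import ctrl gives the robot as it stands.
- The arm moves only by the shell command python3 -m creep 'ROWS' [OPENING] [FORCE]. ROWS is JSON, a list of rows, each an object with "translation": the shift along the tool's x, y, z in mm, a list of three; "delta_rot": the turn, a rotation vector about the tool's x, y, z in rad, a list of three. In form: [{"translation": [x, y, z], "delta_rot": [rx, ry, rz]}, ...]. A call has 1 to 20 rows; each row is the pose to reach, as a shift and turn from the pose measured when the call began, along the tool's axes at that moment; what a row does not reach only later rows make up. A row lasts 1/12 s, in which the tool goes at most 41.7 mm and 7.16 degrees, less where a joint would pass 70% of its speed; a pose out of reach is approached as far as the arm can. A call with a gripper value outside its range is refused whole. OPENING is the finger opening in mm, from 0 to 85.4, set as the call begins (- or left out, the last holds). The fingers move at their own pace and stop on an object; FORCE is the grip in N (left out, the last holds). Time passes only in rows, so rows that repeat a pose let the fingers close. It gives the time, the measured TCP pose, the force and the opening at its end, in the units of the state.
- ctrl.get_state(): the state, without advancing time (a new reading comes with each control period).
- ctrl.get_image(name): name is "side" or "top"; returns the picture (480x640x3 uint8, blue, green, red); there is no depth.
- ctrl.camera_params(name): a dict with "fx", "fy", "cx", "cy" (pixels), "xyz" and "rotation" of the camera in the world. Camera axes: x right, y up, looking along -z (the intrinsics and any distortion apply to the point x, -y, -z); pixel columns grow to the right and rows downward; lengths in mm; the calibration is good to about 2 mm. A picture is of the moment at which its call begins. camera_params takes no time and is no camera call.
- ctrl.job_done(): hands the job in, once; it reports no verdict.
The state is a dict: "time_s": time; "joints": joint angles; "qvel": joint speeds; "joint_efforts": joint torques, N m; "eef_pos": TCP position; "ee_rot": TCP orientation; "force": force on the tool from outside, world axes, zero at the start; "ft_torque": the same for the moment, N m; "width": finger opening in mm.
Only numpy, scipy, OpenCV 4.12 (cv2) and the standard library are available. Lean on these libraries where they do the work, as an engineer would, in place of code of your own. Each camera call takes 0.05 s, during which the arm holds its last target.

## Working session

There is one attempt and no reset: what is moved stays moved. The work goes in short steps, Python scripts to look and compute and a shell command to move; the robot and the scene stay as the last step left them, time stands still between calls to the robot, and variables do not carry over. Pictures are saved under pics/ and viewed, and the job is handed in when it is done.

```bash
ls; mkdir -p pics; python3 - <<'E'
from cell import ctrl
import cv2
s=ctrl.get_state(); print({k:s[k] for k in('time_s','eef_pos','ee_rot','force','width')})
for n in('side','top'):
    cv2.imwrite(f'pics/{n}0.png',ctrl.get_image(n)); print(n,ctrl.camera_params(n))
E
```

```text
pics
{'time_s': 0.0, 'eef_pos': array([278.64893261, 614.33296515, 224.37848773]), 'ee_rot': array([[-9.10693833e-01,  4.13081723e-01, -4.81862385e-04],
       [ 4.13081998e-01,  9.10692999e-01, -1.23497441e-03],
       [-7.13166569e-05, -1.32373226e-03, -9.99999121e-01]]), 'force': array([ 0.97034956, -0.33999707,  0.52122238]), 'width': 85.3689556253343}
side {'fx': 500.4745463401607, 'fy': 500.4745463401607, 'cx': 323.5988431315408, 'cy': 236.65849872210097, 'xyz': array([ 534.82935284, 1007.9871595 ,  668.11873529]), 'rotation': array([[-0.99883271,  0.03544462, -0.03281601],
       [-0.04716107, -0.56873323,  0.82116889],
       [ 0.01044246,  0.82175799,  0.56974096]])}
top {'fx': 453.51442769471964, 'fy': 453.51442769471964, 'cx': 320.0279269814183, 'cy': 239.10937149070082, 'xyz': array([ 341.26064129,  213.54545531, 1106.92321918]), 'rotation': array([[-1.15685301e-01,  9.70114914e-01, -2.13293143e-01],
       [-9.93285916e-01, -1.12982115e-01,  2.48622389e-02],
       [ 2.09181866e-05,  2.14737271e-01,  9.76671851e-01]])}
```

View pics/side0.png

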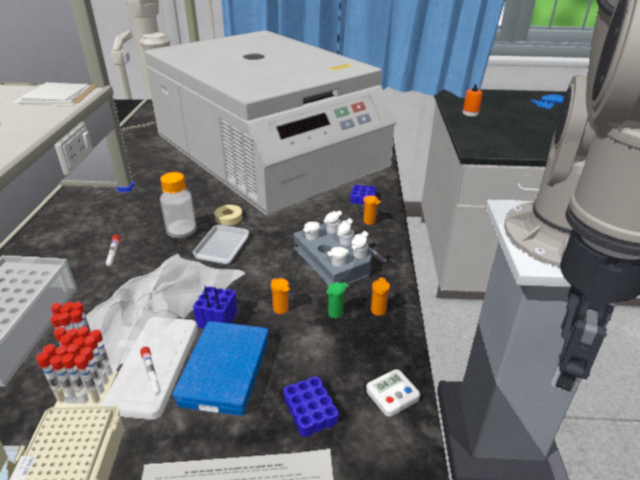

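View pics/top0.png

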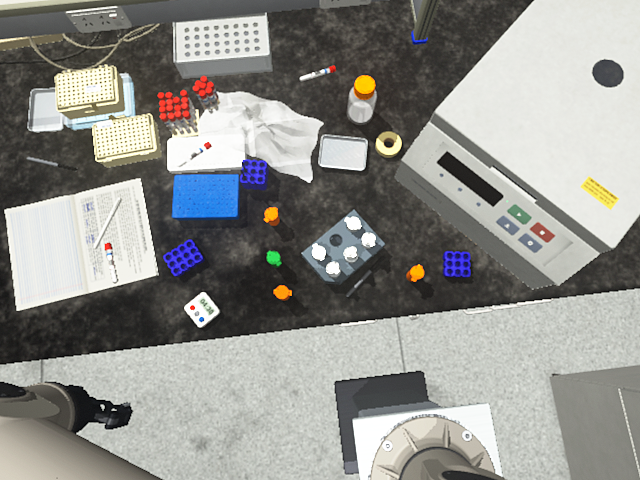

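```bash
python3 - <<'E'
import cv2,numpy as np
t=cv2.imread('pics/top0.png')[200:310,290:410]; s=cv2.imread('pics/side0.png')[200:290,280:400]
cv2.imwrite('pics/tz.png',cv2.resize(t,None,fx=5,fy=5,interpolation=cv2.INTER_CUBIC))
cv2.imwrite('pics/sz.png',cv2.resize(s,None,fx=6,fy=6,interpolation=cv2.INTER_CUBIC))
E
```

```text
(no output)
```

View pics/tz.png

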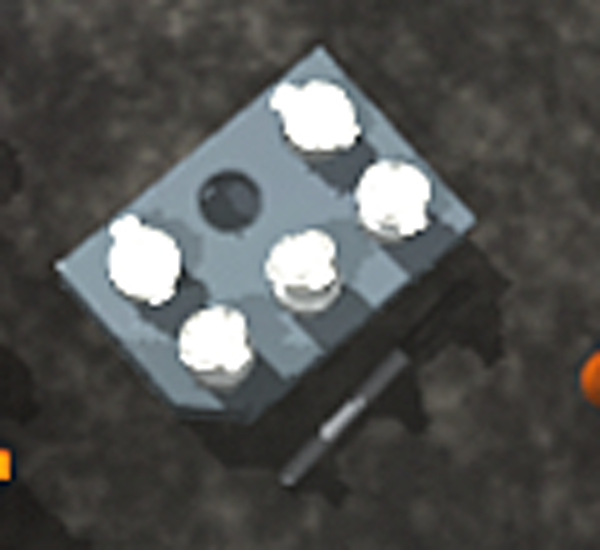

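View pics/sz.png

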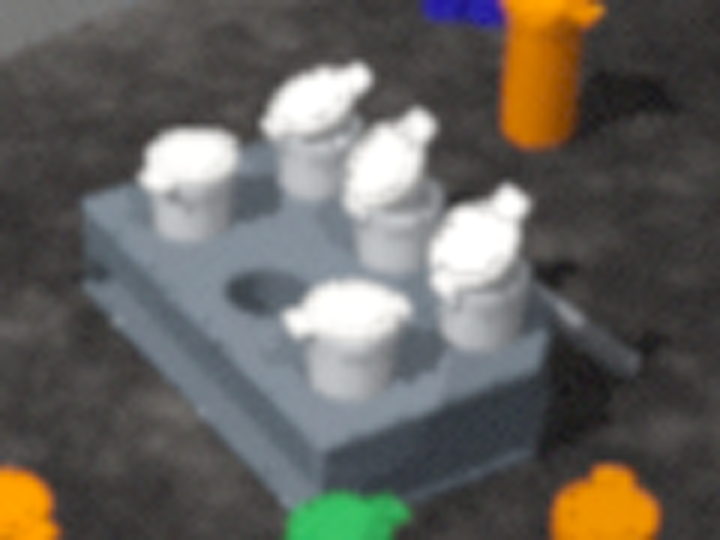

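```bash
cat > h.py <<'E'
from cell import ctrl
import numpy as np,cv2
def ray(n,u,v):
    p=ctrl.camera_params(n); d=np.array([(u-p['cx'])/p['fx'],-(v-p['cy'])/p['fy'],-1.])
    return np.array(p['xyz']),np.array(p['rotation'])@d
def onz(n,u,v,z):
    o,d=ray(n,u,v); return o+d*(z-o[2])/d[2]
def proj(n,P):
    p=ctrl.camera_params(n); q=np.array(p['rotation']).T@(np.array(P)-p['xyz'])
    return p['cx']-p['fx']*q[0]/q[2], p['cy']+p['fy']*q[1]/q[2]
E
python3 - <<'E'
from h import *
T=lambda u,v:(290+(u+.5)/5-.5,200+(v+.5)/5-.5)
S=lambda u,v:(280+(u+.5)/6-.5,200+(v+.5)/6-.5)
for nm,n,uv,z in [('far +x-y','top',T(322,47),42),('+x+y','top',T(60,267),42),('-x-y','top',T(475,220),42),('cutA','top',T(178,405),42),('cutB','top',T(248,420),42),('hole','top',T(231,201),42),
 ('side +x+y','side',S(322,448),42),('side +x-y','side',S(84,203),42),('s cutA','side',S(548,333),42),('hole s','side',S(272,293),42),('sp_a top','top',T(145,262),69),('sp_b top','top',T(320,117),69),('sa side','side',S(355,308),69),('sb side','side',S(193,155),69),
 ]:
    print(nm,onz(n,*uv,z).round(1))
E
```

```text
far +x-y [639.   95.4  42. ]
+x+y [545.2 234.1  42. ]
-x-y [545.   33.8  42. ]
cutA [473.  185.9  42. ]
cutB [462.1 154.   42. ]
hole [567.8 149.   42. ]
side +x+y [545.6 235.   42. ]
side +x-y [637.8  97.1  42. ]
s cutA [469.1 166.9  42. ]
hole s [566.  149.2  42. ]
sp_a top [537.8 194.   69. ]
sp_b top [597.5 103.9  69. ]
sa side [536.4 193.   69. ]
sb side [597.  103.3  69. ]
```

```bash
python3 - <<'E'
from h import *
def enh(n,x0,y0,w,h,f):
    im=cv2.imread(f'pics/{n}0.png')[y0:y0+h,x0:x0+w]
    im=cv2.resize(im,None,fx=f,fy=f,interpolation=cv2.INTER_CUBIC).astype(float)
    return (255*np.clip((im-130)/125,0,1)**1.8).astype('uint8')
cv2.imwrite('pics/te.png',enh('top',320,227,64,58,12))
cv2.imwrite('pics/se.png',enh('side',320,205,56,56,10))
R=np.array([[.829,-.557],[.559,.830]])
c=np.array([567,149])-R@[27,0]
for i,y in ((1,54),(2,0),(3,-54)):
    a=c+R@[-27,y]; print(i,a.round(1),[np.round(proj(n,[*a,z]),1) for n in('top','side') for z in (42,65)])
E
```

```text
1 [492.2 163.6] [array([333.6, 271.5]), array([333.9, 270.1]), array([359.8, 253.8]), array([360.4, 244.8])]
2 [522.2 118.8] [array([350.7, 256.9]), array([351.4, 255.2]), array([345.7, 240.9]), array([346.1, 232.2])]
3 [552.3  74. ] [array([367.6, 242.5]), array([368.6, 240.5]), array([332.5, 229. ]), array([332.7, 220.4])]
```

View pics/te.png

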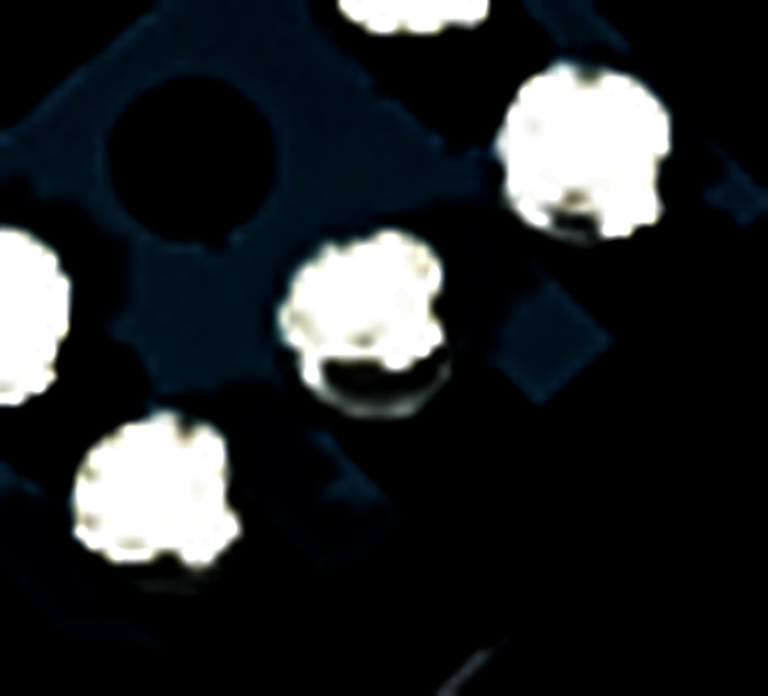

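View pics/se.png

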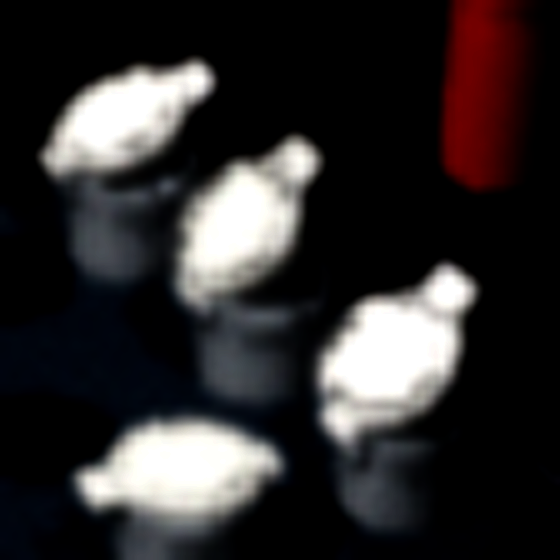

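```bash
python3 - <<'E'
from h import *
def tri(a,b):
    o1,d1=ray('top',*a);o2,d2=ray('side',*b)
    s=np.linalg.lstsq(np.c_[d1,-d2],o2-o1,rcond=None)[0]
    p,q=o1+s[0]*d1,o2+s[1]*d2; return ((p+q)/2).round(1),np.linalg.norm(p-q).round(1)
T=lambda u,v:(320+u/12-.5,227+v/12-.5); S=lambda u,v:(320+u/10-.5,205+v/10-.5)
for i,t,s in ((1,(205,550),(455,288)),(2,(415,345),(298,162)),(3,(645,215),(195,82))): print('tab',i,tri(T(*t),S(*s)))
for i,t,s in ((1,(155,490),(392,360)),(2,(365,300),(238,232)),(3,(585,150),(118,125))): print('disc',i,tri(T(*t),S(*s)))
R=ctrl.get_state()['ee_rot'];print(R.T@[492.2-278.8,163.6-614.5,-55])
E
```

```text
tab 1 (array([483.3, 159.3,  91.1]), np.float64(1.6))
tab 2 (array([516.5, 115.2,  92.2]), np.float64(0.2))
tab 3 (array([538.8,  66.7,  81. ]), np.float64(0.4))
disc 1 (array([496.6, 166.9,  78.1]), np.float64(0.5))
disc 2 (array([528.7, 122.3,  78.6]), np.float64(0.2))
disc 3 (array([554.8,  75.4,  74.4]), np.float64(1.6))
[-380.60914801 -322.40589083   55.37587931]
```

The two views agree: heading, vial axes, and tabs at 81–92 mm leaning open towards the rack's -x side. The rack measured 167 x 112 mm, as it should. Next I move above vial_1 with the gripper shut and the jaw axis along rack x.

```bash
python3 -m creep '[{"translation":[-20,-17,0],"delta_rot":[0,0,0.05]},{"translation":[-45,-38,0],"delta_rot":[0,0,0.1]},{"translation":[-70,-60,0],"delta_rot":[0,0,0.15]},{"translation":[-95,-81,0],"delta_rot":[0,0,0.2]},{"translation":[-120,-102,0],"delta_rot":[0,0,0.25]},{"translation":[-145,-123,0],"delta_rot":[0,0,0.3]},{"translation":[-170,-144,0],"delta_rot":[0,0,0.35]},{"translation":[-195,-165,5],"delta_rot":[0,0,0.4]},{"translation":[-220,-186,10],"delta_rot":[0,0,0.45]},{"translation":[-245,-207,15],"delta_rot":[0,0,0.5]},{"translation":[-270,-229,20],"delta_rot":[0,0,0.55]},{"translation":[-295,-250,25],"delta_rot":[0,0,0.55]},{"translation":[-320,-271,30],"delta_rot":[0,0,0.55]},{"translation":[-342,-290,35],"delta_rot":[0,0,0.55]},{"translation":[-360,-305,40],"delta_rot":[0,0,0.55]},{"translation":[-372,-315,45],"delta_rot":[0,0,0.55]},{"translation":[-379,-321,50],"delta_rot":[0,0,0.55]},{"translation":[-380.6,-322.4,55],"delta_rot":[0,0,0.55]},{"translation":[-380.6,-322.4,55],"delta_rot":[0,0,0.55]},{"translation":[-380.6,-322.4,55],"delta_rot":[0,0,0.55]}]' 0 20
python3 - <<'E'
from h import *
s=ctrl.get_state();print(s['time_s'],s['eef_pos'],s['ee_rot'],s['force'],s['width'],s['joints'])
for n in('side','top'): cv2.imwrite(f'pics/{n}1.png',ctrl.get_image(n)) 
a=cv2.imread('pics/side1.png')[140:300,260:440];b=cv2.imread('pics/top1.png')[180:340,270:430]
cv2.imwrite('pics/c1.png',np.hstack([cv2.resize(a,(440,391)),cv2.resize(b,(391,391))])[:,:800])
E
```

```text
time_s: 1.77
eef_pos: [491.6, 164.4, 169.6]
ee_rot: [[-0.561, 0.828, -0.001], [0.828, 0.561, -0.001], [-0.0, -0.002, -1.0]]
force: [-0.0, 0.3, 0.2]
width: -0.1
1.7667 [491.58166187 164.44423332 169.58370736] [[-5.61304734e-01  8.27608429e-01 -1.13281874e-03]
 [ 8.27609130e-01  5.61303577e-01 -1.19236629e-03]
 [-3.50957185e-04 -1.60681198e-03 -9.99998647e-01]] [-0.01040362  0.32272661  0.19692753] -0.12424748673085212 [-44.29724051  13.89040198  21.72369608 116.17439052  -6.5029144
  51.15498032  15.09117369]
```

View pics/c1.png

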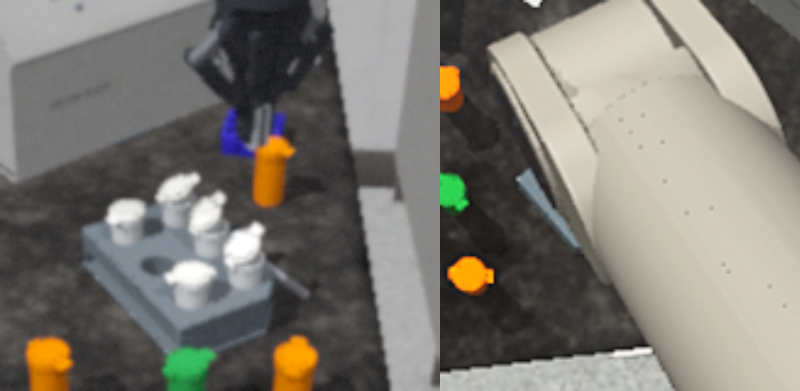

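```bash
python3 - <<'E'
from h import *
for z in(143,149,155.5,161):print(z,np.round(proj('side',[491.6,164.4,z]),1))
a=cv2.imread('pics/side1.png')[170:215,340:390];cv2.imwrite('pics/c2.png',cv2.resize(a,None,fx=10,fy=10,interpolation=cv2.INTER_CUBIC))
E
python3 -m creep '[{"translation":[0,-0.7,5],"delta_rot":[0,0,0]},{"translation":[0,-0.7,11],"delta_rot":[0,0,0]},{"translation":[0,-0.7,17],"delta_rot":[0,0,0]},{"translation":[0,-0.7,23],"delta_rot":[0,0,0]},{"translation":[0,-0.7,28],"delta_rot":[0,0,0]},{"translation":[0,-0.7,32],"delta_rot":[0,0,0]},{"translation":[0,-0.7,35],"delta_rot":[0,0,0]},{"translation":[0,-0.7,37],"delta_rot":[0,0,0]},{"translation":[0,-0.7,38],"delta_rot":[0,0,0]},{"translation":[0,-0.7,38],"delta_rot":[0,0,0]}]'
```

```text
143 [362.7 213.1]
149 [362.9 210.5]
155.5 [363.1 207.7]
161 [363.3 205.3]
time_s: 2.7
eef_pos: [491.1, 164.2, 131.9]
ee_rot: [[-0.562, 0.827, -0.001], [0.827, 0.562, -0.001], [-0.0, -0.001, -1.0]]
force: [-0.1, -0.2, -0.8]
width: 0.1
```

View pics/c2.png

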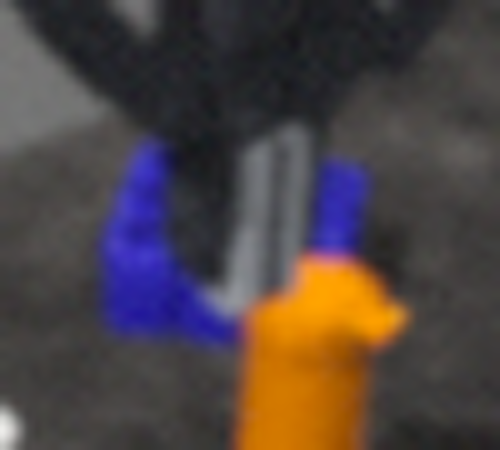

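```bash
python3 - <<'E'
from h import *
im=ctrl.get_image('side');p=ctrl.get_state()['eef_pos'];cv2.imwrite('pics/side2.png',im);print(p)
for z in(112,118,125,132):print(z,np.round(proj('side',[*p[:2],z]),1))
a=im[190:250,325:395];cv2.imwrite('pics/c3.png',cv2.resize(a,None,fx=10,fy=10,interpolation=cv2.INTER_CUBIC))
E
```

```text
[491.22025102 164.22697427 132.05403193]
112 [362.1 226.1]
118 [362.3 223.6]
125 [362.4 220.6]
132 [362.6 217.7]
```

View pics/c3.png

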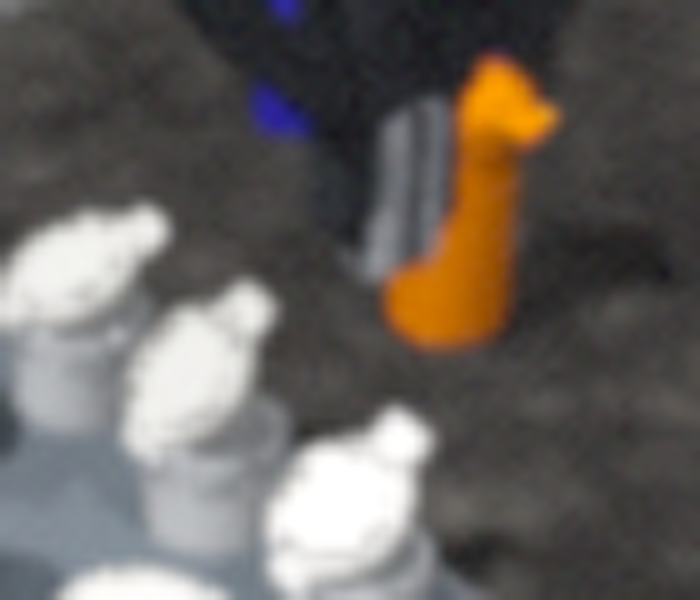

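```bash
python3 -m creep '[{"translation":[0,0.8,2],"delta_rot":[0,0,0]},{"translation":[0,0.8,5],"delta_rot":[0,0,0]},{"translation":[0,0.8,8],"delta_rot":[0,0,0]},{"translation":[0,0.8,11],"delta_rot":[0,0,0]},{"translation":[0,0.8,14],"delta_rot":[0,0,0]},{"translation":[0,0.8,17],"delta_rot":[0,0,0]},{"translation":[0,0.8,20],"delta_rot":[0,0,0]},{"translation":[0,0.8,22],"delta_rot":[0,0,0]},{"translation":[0,0.8,23],"delta_rot":[0,0,0]},{"translation":[0,0.8,23],"delta_rot":[0,0,0]}]'
python3 - <<'E'
from h import *
im=ctrl.get_image('side');p=ctrl.get_state()['eef_pos'];cv2.imwrite('pics/side3.png',im);print(p)
a=im[190:260,325:395];cv2.imwrite('pics/c4.png',cv2.resize(a,None,fx=8,fy=8,interpolation=cv2.INTER_CUBIC))
E
```

```text
time_s: 3.58
eef_pos: [491.8, 164.6, 108.8]
ee_rot: [[-0.562, 0.827, -0.001], [0.827, 0.562, -0.001], [-0.0, -0.001, -1.0]]
force: [0.0, 0.2, -0.6]
width: -0.0
[491.87710207 164.63797944 108.97380655]
```

View pics/c4.png

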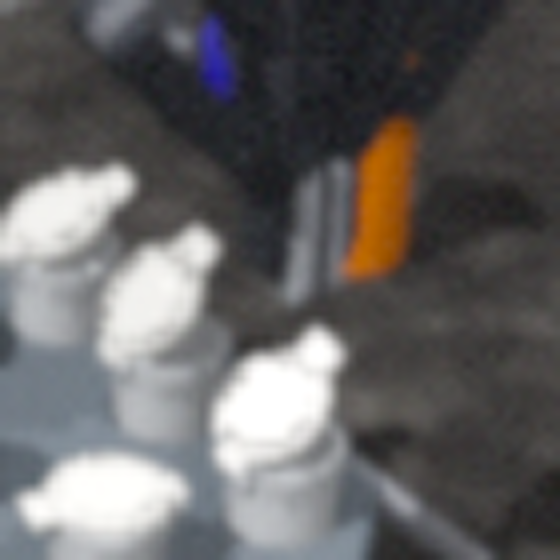

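```bash
python3 -m creep '[{"translation":[0,0,1],"delta_rot":[0,0,0]},{"translation":[0,0,2],"delta_rot":[0,0,0]},{"translation":[0,0,3],"delta_rot":[0,0,0]},{"translation":[0,0,4],"delta_rot":[0,0,0]},{"translation":[0,0,5],"delta_rot":[0,0,0]},{"translation":[0,0,6],"delta_rot":[0,0,0]},{"translation":[0,0,7],"delta_rot":[0,0,0]},{"translation":[0,0,8],"delta_rot":[0,0,0]}]'
python3 -m creep '[{"translation":[0,0,1],"delta_rot":[0,0,0]},{"translation":[0,0,2],"delta_rot":[0,0,0]},{"translation":[0,0,3],"delta_rot":[0,0,0]},{"translation":[0,0,4],"delta_rot":[0,0,0]},{"translation":[0,0,5],"delta_rot":[0,0,0]},{"translation":[0,0,6],"delta_rot":[0,0,0]}]'
python3 - <<'E'
from h import *
im=ctrl.get_image('side');p=ctrl.get_state()['eef_pos'];cv2.imwrite('pics/side4.png',im);print(p)
a=im[190:260,325:395];cv2.imwrite('pics/c5.png',cv2.resize(a,None,fx=8,fy=8,interpolation=cv2.INTER_CUBIC))
E
```

```text
time_s: 4.3
eef_pos: [491.9, 164.6, 100.9]
ee_rot: [[-0.562, 0.827, -0.001], [0.827, 0.562, -0.001], [-0.0, -0.001, -1.0]]
force: [0.7, -0.2, 0.3]
width: -0.3
time_s: 4.8
eef_pos: [491.9, 164.6, 94.8]
ee_rot: [[-0.562, 0.827, -0.0], [0.827, 0.562, -0.001], [-0.0, -0.001, -1.0]]
force: [-0.7, 0.1, 0.2]
width: -0.1
[491.77862769 164.60095902  94.61735152]
```

View pics/c5.png

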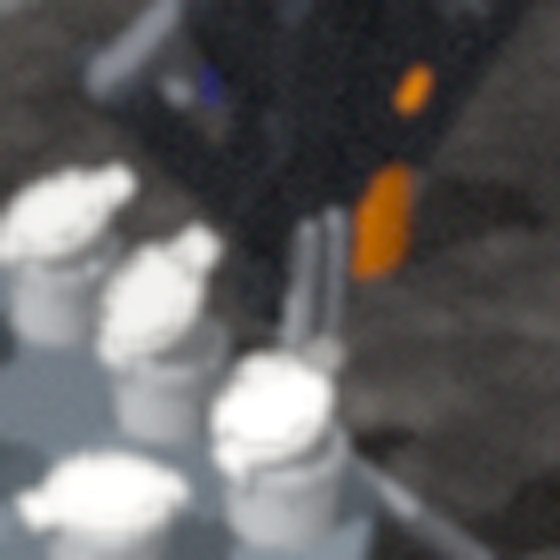

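```bash
python3 - <<'E'
from h import *
P=np.array([278.65,614.33,224.4]);y=np.array([.413,.911,0])
def crop(n,x0,y0,w,h,f,pts,out):
    im=cv2.resize(cv2.imread(f'pics/{n}0.png')[y0:y0+h,x0:x0+w],None,fx=f,fy=f,interpolation=cv2.INTER_CUBIC)
    im=np.clip(im.astype(float)*2,0,255).astype('uint8')
    for q,c in pts:
        u,v=proj(n,q);cv2.circle(im,(int((u-x0+.5)*f),int((v-y0+.5)*f)),4,c,-1)
    cv2.imwrite(out,im)
pts=[(P,(0,0,255)),(P+[0,0,-14],(0,255,0)),(P+42.5*y,(255,0,255)),(P-42.5*y,(255,0,255)),(P+42.5*y-[0,0,14],(0,255,255)),(P-42.5*y-[0,0,14],(0,255,255))]
crop('side',530,270,110,130,4,pts,'pics/g1.png');crop('top',60,370,100,80,5,pts,'pics/g2.png')
E
```

```text
(no output)
```

View pics/g1.png

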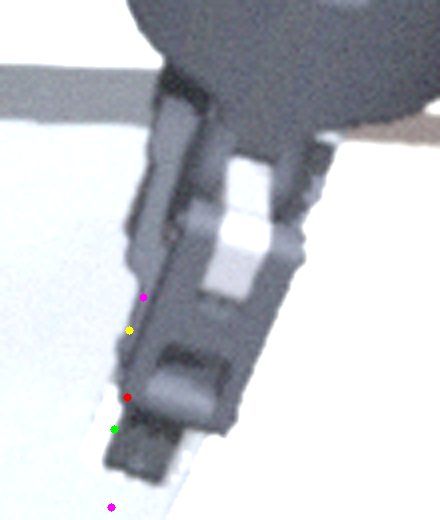

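View pics/g2.png

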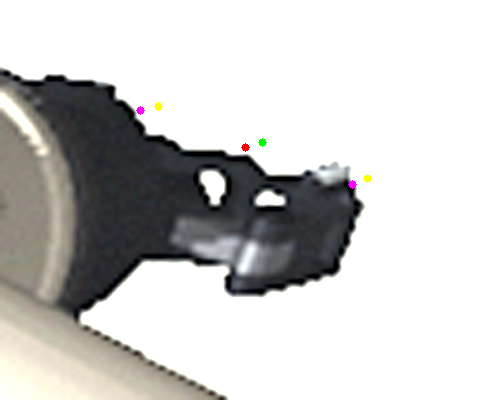

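```bash
python3 - <<'E'
from h import *
o=[]
for k in(3,4):
    a=cv2.imread(f'pics/side{k}.png')[215:250,345:378].astype(float)
    a=255*(np.clip(a/255,0,1)**.6)
    o.append(cv2.resize(a.astype('uint8'),None,fx=12,fy=12,interpolation=cv2.INTER_NEAREST))
cv2.imwrite('pics/c6.png',np.hstack(o))
E
```

```text
(no output)
```

View pics/c6.png

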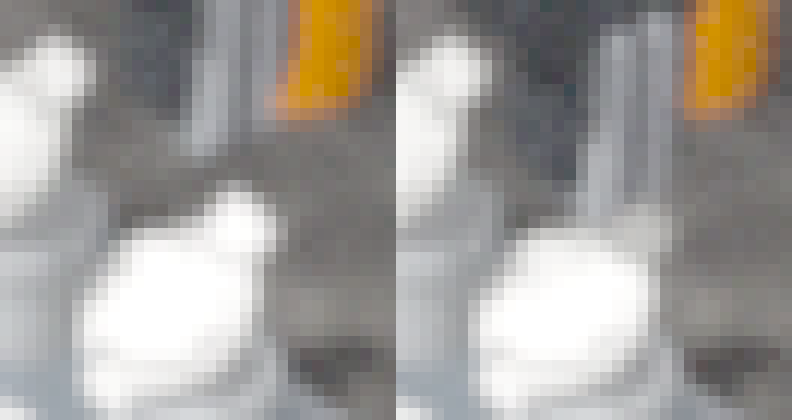

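```bash
python3 -m creep '[{"translation":[0,0,1],"delta_rot":[0,0,0]},{"translation":[0,0,2],"delta_rot":[0,0,0]},{"translation":[0,0,3],"delta_rot":[0,0,0]},{"translation":[0,0,4],"delta_rot":[0,0,0]},{"translation":[0,0,5],"delta_rot":[0,0,0]}]'
python3 - <<'E'
from h import *
im=ctrl.get_image('side');s=ctrl.get_state();print(s['eef_pos'],s['force']);cv2.imwrite('pics/side5.png',im)
o=[]
for k in(4,5):
    a=cv2.imread(f'pics/side{k}.png')[215:260,345:378].astype(float)
    a=255*(np.clip(a/255,0,1)**.6)
    o.append(cv2.resize(a.astype('uint8'),None,fx=12,fy=12,interpolation=cv2.INTER_NEAREST))
cv2.imwrite('pics/c7.png',np.hstack(o))
E
```

```text
time_s: 5.27
eef_pos: [491.8, 164.6, 89.5]
ee_rot: [[-0.562, 0.827, -0.001], [0.827, 0.562, -0.001], [-0.0, -0.001, -1.0]]
force: [-0.2, 0.7, 0.9]
width: -0.1
[491.68811612 164.54742254  89.33876956] [-0.60601522 -0.96338313  0.36244413]
```

View pics/c7.png

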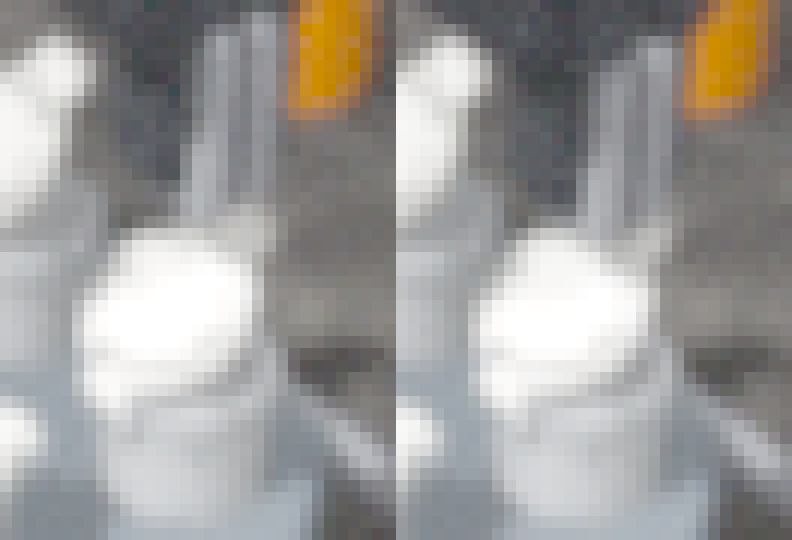

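```bash
python3 -m creep '[{"translation":[0,0,1],"delta_rot":[0,0,0]},{"translation":[0,0,2],"delta_rot":[0,0,0]},{"translation":[0,0,2.5],"delta_rot":[0,0,0]},{"translation":[0,0,3],"delta_rot":[0,0,0]},{"translation":[0,0,3.5],"delta_rot":[0,0,0]},{"translation":[0,0,4],"delta_rot":[0,0,0]}]'
python3 -m creep '[{"translation":[0,0,0.5],"delta_rot":[0,0,0]},{"translation":[0,0,1],"delta_rot":[0,0,0]}]'
python3 - <<'E'
from h import *
im=ctrl.get_image('side');s=ctrl.get_state();print(s['eef_pos'],s['force']);cv2.imwrite('pics/side6.png',im)
o=[]
for k in(5,6):
    a=cv2.imread(f'pics/side{k}.png')[215:260,345:378].astype(float)
    a=255*(np.clip(a/255,0,1)**.6)
    o.append(cv2.resize(a.astype('uint8'),None,fx=12,fy=12,interpolation=cv2.INTER_NEAREST))
cv2.imwrite('pics/c8.png',np.hstack(o))
E
```

```text
time_s: 5.82
eef_pos: [491.7, 164.6, 85.3]
ee_rot: [[-0.562, 0.827, -0.001], [0.827, 0.562, -0.001], [-0.0, -0.001, -1.0]]
force: [1.3, 0.7, -0.2]
width: -0.0
time_s: 5.98
eef_pos: [491.7, 164.5, 84.3]
ee_rot: [[-0.562, 0.827, -0.001], [0.827, 0.562, -0.001], [-0.0, -0.001, -1.0]]
force: [-0.1, -0.4, -0.2]
width: -0.1
[491.67555119 164.53798881  84.20245589] [ 0.5106948  -0.17092056  0.41539988]
```

View pics/c8.png

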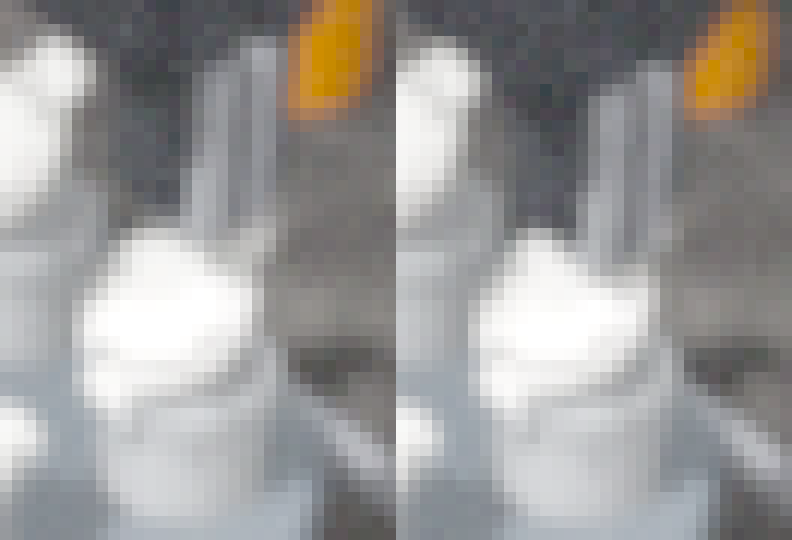

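```bash
cat > look.py <<'E'
import sys
from h import *
k=int(sys.argv[1]);x0,y0=(int(v) for v in sys.argv[2:4])
im=ctrl.get_image('side');s=ctrl.get_state();print(s['eef_pos'].round(1),s['force'].round(1));cv2.imwrite(f'pics/side{k}.png',im)
o=[]
for j in(k-1,k):
    a=cv2.imread(f'pics/side{j}.png')[y0:y0+45,x0:x0+33].astype(float)
    o.append(cv2.resize((255*(a/255)**1.2).astype('uint8'),None,fx=12,fy=12,interpolation=cv2.INTER_CUBIC))
cv2.imwrite(f'pics/l{k}.png',np.hstack(o))
E
python3 -m creep '[{"translation":[0,0,0.5],"delta_rot":[0,0,0]},{"translation":[0,0,1],"delta_rot":[0,0,0]},{"translation":[0,0,1.5],"delta_rot":[0,0,0]},{"translation":[0,0,2],"delta_rot":[0,0,0]}]'
python3 -m creep '[{"translation":[0,0,0.5],"delta_rot":[0,0,0]},{"translation":[0,0,1],"delta_rot":[0,0,0]},{"translation":[0,0,1.5],"delta_rot":[0,0,0]},{"translation":[0,0,2],"delta_rot":[0,0,0]}]'
python3 look.py 7 345 215
```

```text
time_s: 6.37
eef_pos: [491.7, 164.5, 82.1]
ee_rot: [[-0.562, 0.827, -0.001], [0.827, 0.562, -0.001], [-0.0, -0.001, -1.0]]
force: [0.7, -0.7, 1.2]
width: -0.1
time_s: 6.7
eef_pos: [491.8, 164.6, 80.2]
ee_rot: [[-0.562, 0.827, -0.001], [0.827, 0.562, -0.001], [-0.0, -0.001, -1.0]]
force: [0.2, -0.8, 1.6]
width: -0.1
[491.7 164.6  80.1] [-0.6 -0.1  2.7]
```

View pics/l7.png

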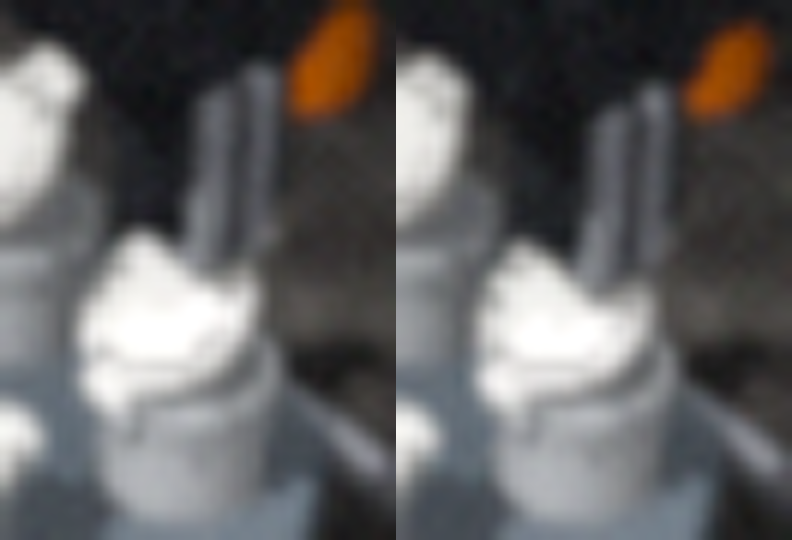

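```bash
for i in 1; do python3 -m creep '[{"translation":[0,0,0.5],"delta_rot":[0,0,0]},{"translation":[0,0,1],"delta_rot":[0,0,0]},{"translation":[0,0,1.5],"delta_rot":[0,0,0]},{"translation":[0,0,2],"delta_rot":[0,0,0]},{"translation":[0,0,2.5],"delta_rot":[0,0,0]},{"translation":[0,0,3],"delta_rot":[0,0,0]}]' | grep -E 'pos|force'; done
python3 look.py 8 345 215
```

```text
eef_pos: [491.7, 164.6, 77.0]
force: [-0.1, -0.5, 1.4]
[491.6 164.5  76.9] [ 0.5 -0.8  0.6]
```

View pics/l8.png

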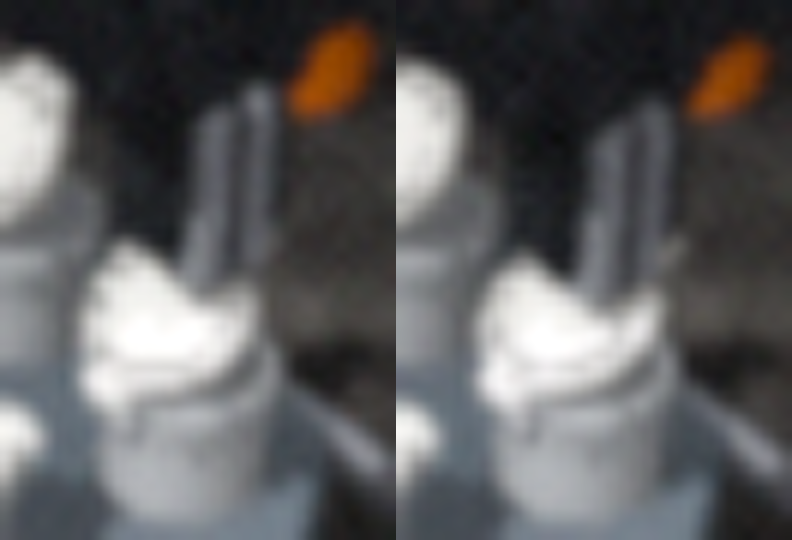

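```bash
for i in 1; do python3 -m creep '[{"translation":[0,0,0.5],"delta_rot":[0,0,0]},{"translation":[0,0,1],"delta_rot":[0,0,0]},{"translation":[0,0,1.5],"delta_rot":[0,0,0]},{"translation":[0,0,2],"delta_rot":[0,0,0]},{"translation":[0,0,2.5],"delta_rot":[0,0,0]},{"translation":[0,0,3],"delta_rot":[0,0,0]}]' | grep -E 'pos|force'; done
python3 look.py 9 345 215
```

```text
eef_pos: [491.7, 164.5, 73.9]
force: [-0.3, -0.9, 1.4]
[491.6 164.5  73.8] [-0.3 -0.8  0.8]
```

View pics/l9.png

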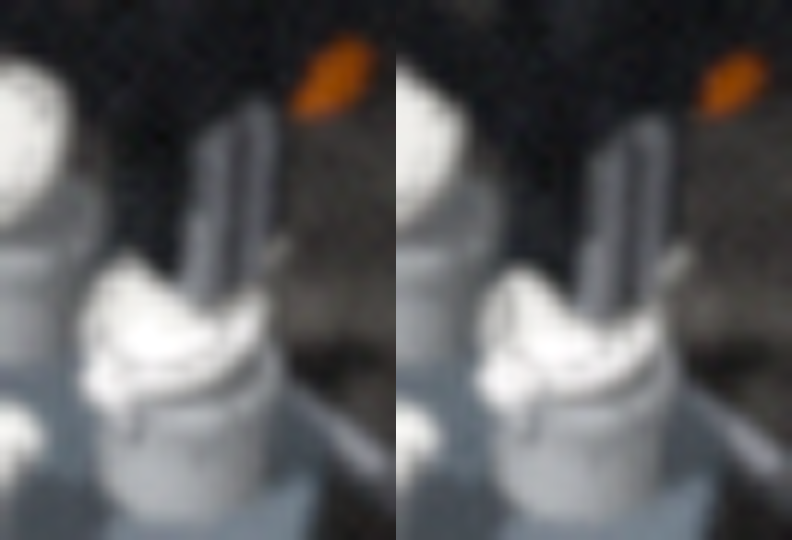

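```bash
for i in 1; do python3 -m creep '[{"translation":[0,0,0.5],"delta_rot":[0,0,0]},{"translation":[0,0,1],"delta_rot":[0,0,0]},{"translation":[0,0,1.5],"delta_rot":[0,0,0]},{"translation":[0,0,2],"delta_rot":[0,0,0]},{"translation":[0,0,2.5],"delta_rot":[0,0,0]},{"translation":[0,0,3],"delta_rot":[0,0,0]}]' | grep -E 'pos|force'; done
python3 look.py 10 345 215
```

```text
eef_pos: [491.6, 164.5, 70.8]
force: [0.7, 0.5, 0.9]
[491.6 164.5  70.7] [ 0.1 -0.9  1.7]
```

View pics/side10.png

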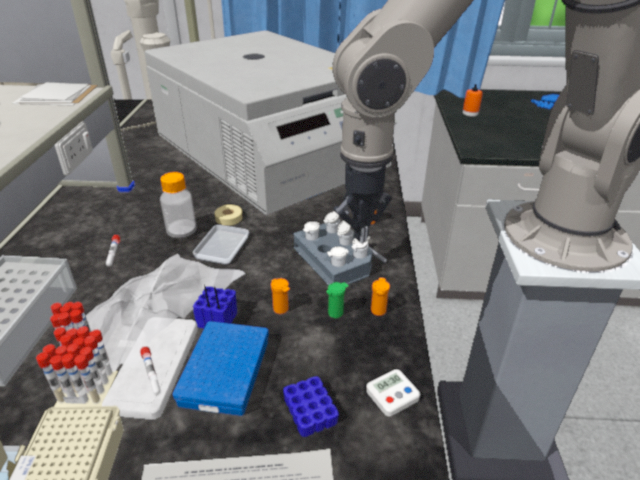

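View pics/l10.png

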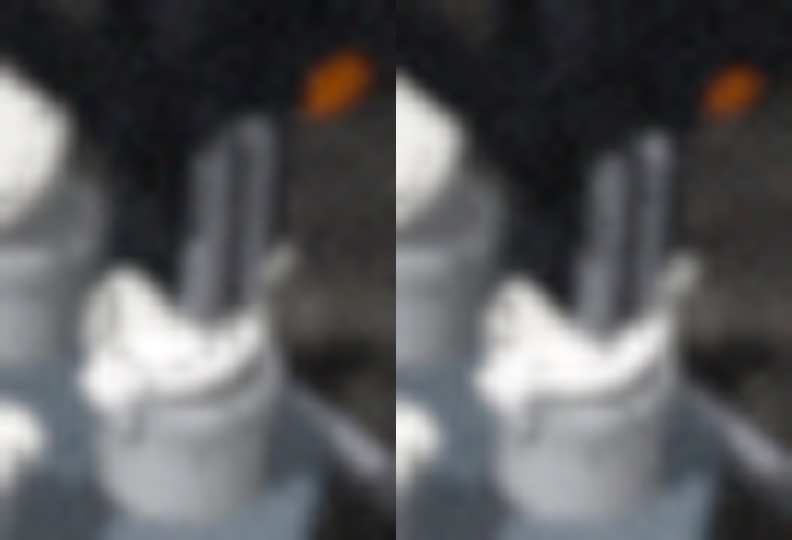

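```bash
for i in 1; do python3 -m creep '[{"translation":[0,0,0.5],"delta_rot":[0,0,0]},{"translation":[0,0,1],"delta_rot":[0,0,0]},{"translation":[0,0,1.5],"delta_rot":[0,0,0]},{"translation":[0,0,2],"delta_rot":[0,0,0]},{"translation":[0,0,2.5],"delta_rot":[0,0,0]},{"translation":[0,0,3],"delta_rot":[0,0,0]}]' | grep -E 'pos|force'; done
python3 look.py 11 345 215
```

```text
eef_pos: [491.6, 164.5, 67.6]
force: [-1.0, -1.3, 2.1]
[491.5 164.5  67.6] [-1.6  0.7  1. ]
```

View pics/l11.png

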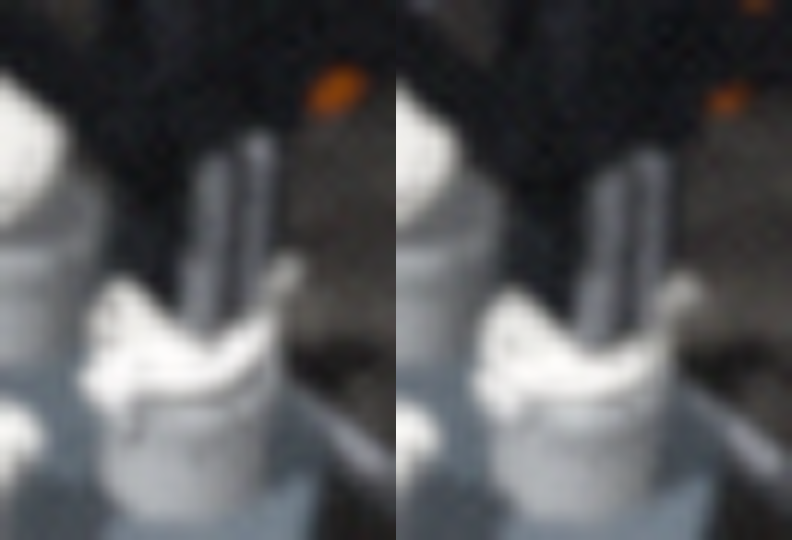

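```bash
for i in 1; do python3 -m creep '[{"translation":[0,0,0.5],"delta_rot":[0,0,0]},{"translation":[0,0,1],"delta_rot":[0,0,0]},{"translation":[0,0,1.5],"delta_rot":[0,0,0]},{"translation":[0,0,2],"delta_rot":[0,0,0]},{"translation":[0,0,2.5],"delta_rot":[0,0,0]},{"translation":[0,0,3],"delta_rot":[0,0,0]}]' | grep -E 'pos|force'; done
python3 look.py 12 345 215
```

```text
eef_pos: [491.4, 164.5, 64.5]
force: [-1.0, -0.3, 2.2]
[491.4 164.4  64.4] [-1.1 -0.1  1.3]
```

View pics/l12.png

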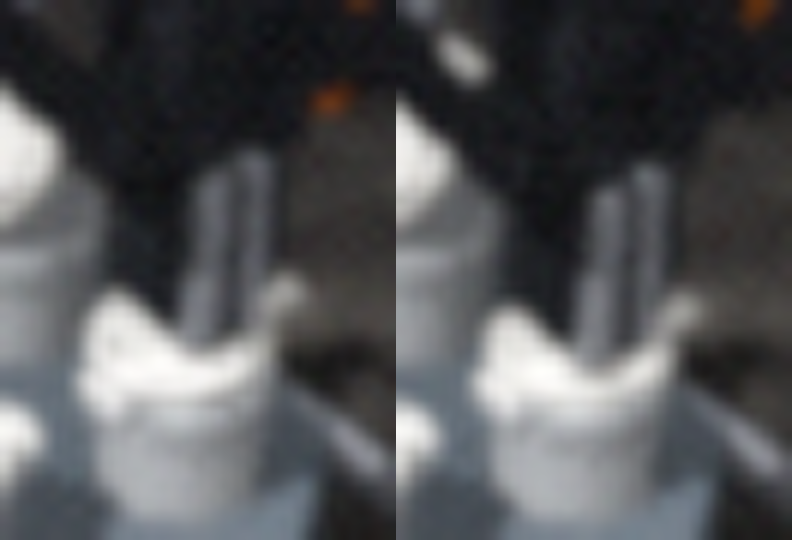

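```bash
for i in 1 ; do python3 -m creep '[{"translation":[0,0,0.5],"delta_rot":[0,0,0]},{"translation":[0,0,1],"delta_rot":[0,0,0]},{"translation":[0,0,1.3],"delta_rot":[0,0,0]},{"translation":[0,0,1.6],"delta_rot":[0,0,0]}]' | grep -E 'pos|force'; done
python3 -c "
from h import *
s=ctrl.get_state();print(s['force'],s['eef_pos'])"
```

```text
eef_pos: [491.4, 164.4, 62.9]
force: [-3.2, -2.1, 11.9]
[-3.2321668  -2.05183173 11.87444162] [491.42525659 164.37459955  62.9283836 ]
```

```bash
python3 -m creep '[{"translation":[0,0,0.2],"delta_rot":[0,0,0]},{"translation":[0,0,0.2],"delta_rot":[0,0,0]},{"translation":[0,0,0.2],"delta_rot":[0,0,0]}]' | grep -E 'pos|force'
python3 look.py 13 345 215
```

```text
eef_pos: [491.4, 164.3, 63.0]
force: [-3.8, -1.0, 9.7]
[491.5 164.3  63. ] [-4.1 -1.6  9. ]
```

View pics/l13.png

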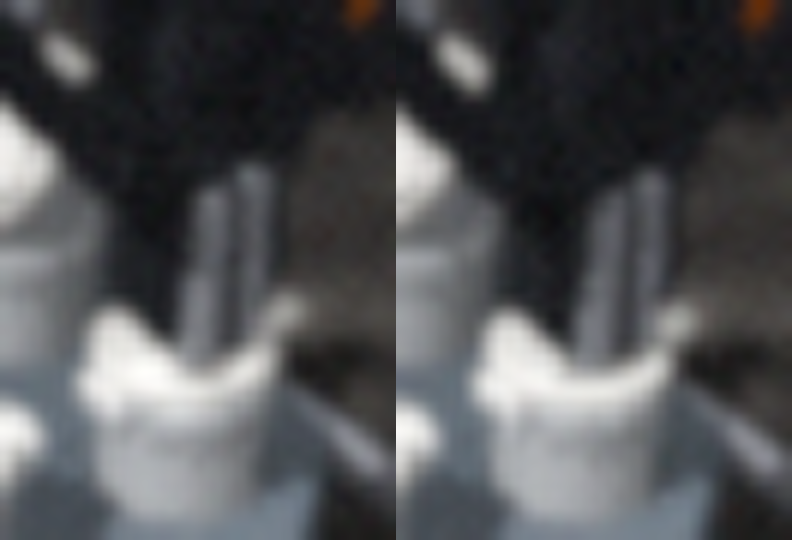

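```bash
python3 -m creep '[{"translation":[0,0,0.3],"delta_rot":[0,0,0]},{"translation":[0,0,0.6],"delta_rot":[0,0,0]}]' | grep -E 'pos|force'

```

```text
eef_pos: [491.5, 164.4, 62.8]
force: [-4.2, -2.1, 18.0]
```

```bash
python3 -m creep '[{"translation":[0,0,-1],"delta_rot":[0,0,0]},{"translation":[0,0,-4],"delta_rot":[0,0,0]},{"translation":[0,0,-9],"delta_rot":[0,0,0]},{"translation":[0,0,-16],"delta_rot":[0,0,0]},{"translation":[0,0,-24],"delta_rot":[0,0,0]},{"translation":[0,0,-32],"delta_rot":[0,0,0]},{"translation":[0,0,-39],"delta_rot":[0,0,0]},{"translation":[0,0,-43],"delta_rot":[0,0,0]},{"translation":[0,0,-45],"delta_rot":[0,0,0]},{"translation":[0,0,-45],"delta_rot":[0,0,0]}]' | grep -E 'time|pos|force'
python3 look.py 14 345 215
python3 - <<'E'
import cv2
a=cv2.imread('pics/side14.png')[190:290,290:400];cv2.imwrite('pics/m14.png',cv2.resize(a,None,fx=7,fy=6,interpolation=cv2.INTER_CUBIC))
E
```

```text
time_s: 11.13
eef_pos: [491.8, 164.5, 108.3]
force: [0.1, -0.2, 0.4]
[491.6 164.5 107.9] [0.3 0.7 0.1]
```

View pics/m14.png

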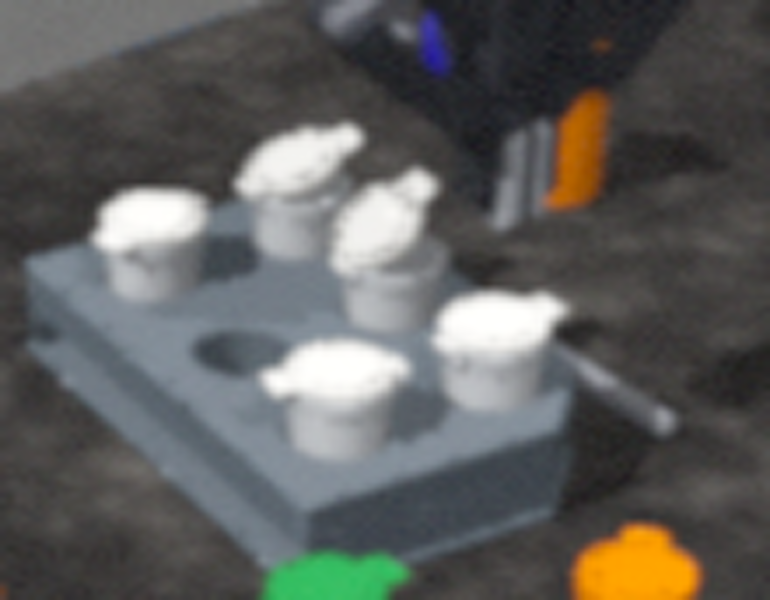

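```bash
python3 - <<'E'
from h import *
u=np.array([.829,.559,0])
for nm,c in(('v1',[492.2,163.6]),('spb',[597.2,103.8])):
    c=np.array([*c,69.5])
    h=c+17.5*u
    for th in(0,.1,.2):
        d=-u*np.cos(th)+np.array([0,0,np.sin(th)])
        print(nm,th,'centre',np.round(proj('side',h+17.5*d),1),'tab',np.round(proj('side',h+37.5*d),1),'tabend',np.round(proj('side',h+39.5*d),1))
im=cv2.imread('pics/side14.png').astype(int)
m=(im.min(2)>205).astype('uint8')
n,l,st,ce=cv2.connectedComponentsWithStats(m[190:290,280:400])
for i in range(1,n):
    if st[i,4]>30: print(st[i]+[280,190,0,0,0],(ce[i]+[280,190]).round(1))
cv2.imwrite('pics/z14.png',cv2.resize(cv2.imread('pics/side14.png')[230:262,345:378],None,fx=16,fy=16,interpolation=cv2.INTER_CUBIC))
E
```

```text
v1 0 centre [360.5 243.1] tab [368.4 240.2] tabend [369.2 239.9]
v1 0.1 centre [360.5 242.4] tab [368.4 238.8] tabend [369.2 238.4]
v1 0.2 centre [360.4 241.7] tab [368.3 237.4] tabend [369.1 237. ]
spb 0 centre [311.7 225.3] tab [319.6 222.8] tabend [320.3 222.5]
spb 0.1 centre [311.6 224.7] tab [319.5 221.4] tabend [320.3 221.1]
spb 0.2 centre [311.5 224.1] tab [319.3 220. ] tabend [320.1 219.6]
[325 212  16  10  91] [331.9 216.2]
[338 219  13  16 102] [343.5 226.9]
[304 222  14  10  98] [310.5 226.1]
[352 239  18  11 134] [360.2 243.7]
[328 247  20  11 141] [337.5 251.6]
```

View pics/z14.png

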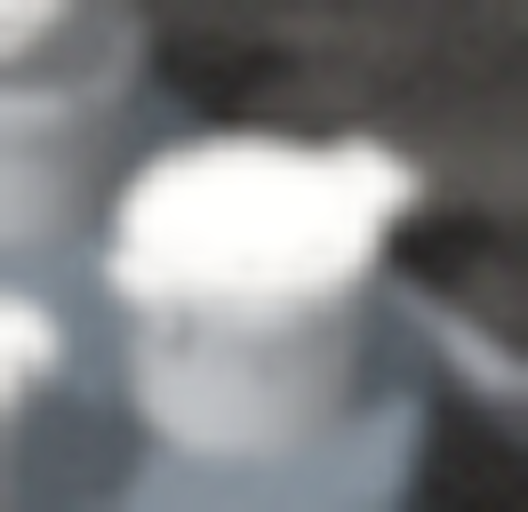

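Lid 1 is shut: its tab is at (368.3, 240.8), against (368.4, 240.2) predicted for 0 rad. The hard stop came at a TCP z of about 62.9. Next is vial_2.

```bash
python3 -m creep '[{"translation":[-4,0,0],"delta_rot":[0,0,0]},{"translation":[-11,0,0],"delta_rot":[0,0,0]},{"translation":[-20,0,0],"delta_rot":[0,0,0]},{"translation":[-30,0,0],"delta_rot":[0,0,0]},{"translation":[-40,0,0],"delta_rot":[0,0,0]},{"translation":[-48,0,0],"delta_rot":[0,0,0]},{"translation":[-53,-0.5,0],"delta_rot":[0,0,0]},{"translation":[-54.9,-0.5,0],"delta_rot":[0,0,0]},{"translation":[-54.9,-0.5,3],"delta_rot":[0,0,0]},{"translation":[-54.9,-0.5,7],"delta_rot":[0,0,0]},{"translation":[-54.9,-0.5,11],"delta_rot":[0,0,0]},{"translation":[-54.9,-0.5,14],"delta_rot":[0,0,0]},{"translation":[-54.9,-0.5,16],"delta_rot":[0,0,0]},{"translation":[-54.9,-0.5,16],"delta_rot":[0,0,0]}]' | grep -E 'time|pos|force'
python3 look.py 15 330 200
```

```text
time_s: 12.35
eef_pos: [521.6, 118.9, 91.3]
force: [1.0, 0.6, -1.0]
[521.8 118.8  91.6] [ 0.3 -0.1 -0.2]
```

View pics/l15.png

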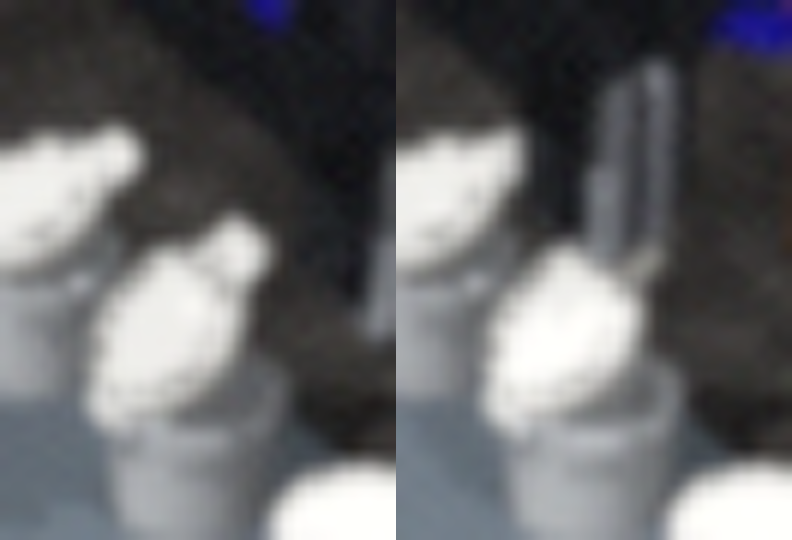

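```bash
python3 -m creep '[{"translation":[0,0,1],"delta_rot":[0,0,0]},{"translation":[0,0,2],"delta_rot":[0,0,0]},{"translation":[0,0,3],"delta_rot":[0,0,0]},{"translation":[0,0,4],"delta_rot":[0,0,0]},{"translation":[0,0,5],"delta_rot":[0,0,0]},{"translation":[0,0,6],"delta_rot":[0,0,0]},{"translation":[0,0,7],"delta_rot":[0,0,0]},{"translation":[0,0,8],"delta_rot":[0,0,0]},{"translation":[0,0,9],"delta_rot":[0,0,0]},{"translation":[0,0,10],"delta_rot":[0,0,0]}]' | grep -E 'time|pos|force'
python3 look.py 16 330 200
```

```text
time_s: 13.23
eef_pos: [521.7, 118.8, 81.5]
force: [-1.3, -0.8, 4.3]
[521.5 118.7  81.4] [-2.2 -0.8  3. ]
```

View pics/l16.png

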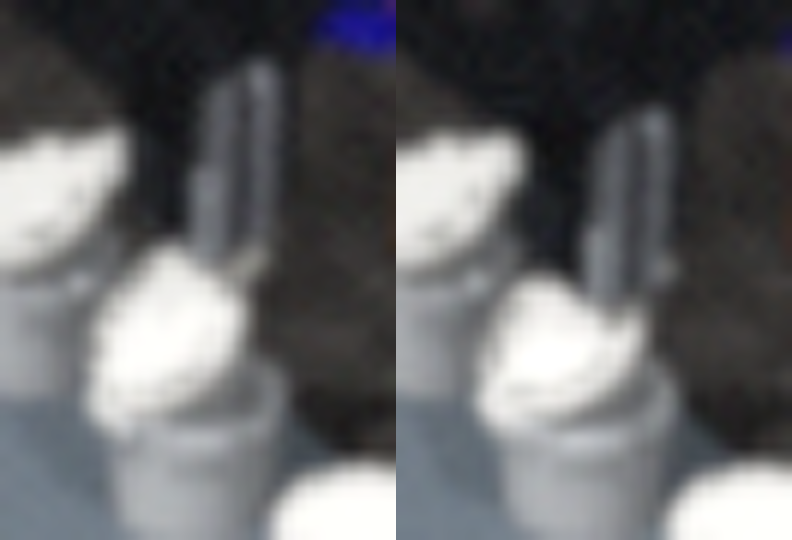

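```bash
python3 -m creep '[{"translation":[0,0,1],"delta_rot":[0,0,0]},{"translation":[0,0,2],"delta_rot":[0,0,0]},{"translation":[0,0,3],"delta_rot":[0,0,0]},{"translation":[0,0,4],"delta_rot":[0,0,0]},{"translation":[0,0,5],"delta_rot":[0,0,0]},{"translation":[0,0,6],"delta_rot":[0,0,0]},{"translation":[0,0,7],"delta_rot":[0,0,0]},{"translation":[0,0,8],"delta_rot":[0,0,0]}]' | grep -E 'time|pos|force'
python3 -m creep '[{"translation":[0,0,0.7],"delta_rot":[0,0,0]},{"translation":[0,0,1.4],"delta_rot":[0,0,0]},{"translation":[0,0,2.1],"delta_rot":[0,0,0]},{"translation":[0,0,2.8],"delta_rot":[0,0,0]},{"translation":[0,0,3.5],"delta_rot":[0,0,0]},{"translation":[0,0,4],"delta_rot":[0,0,0]}]' | grep -E 'time|pos|force'
python3 look.py 17 330 200
```

```text
time_s: 13.95
eef_pos: [521.6, 118.7, 73.3]
force: [0.4, -0.5, 2.1]
time_s: 14.45
eef_pos: [521.5, 118.7, 69.2]
force: [-1.9, -0.1, 2.9]
[521.4 118.7  69.1] [-1.2 -0.7  1.9]
```

View pics/l17.png

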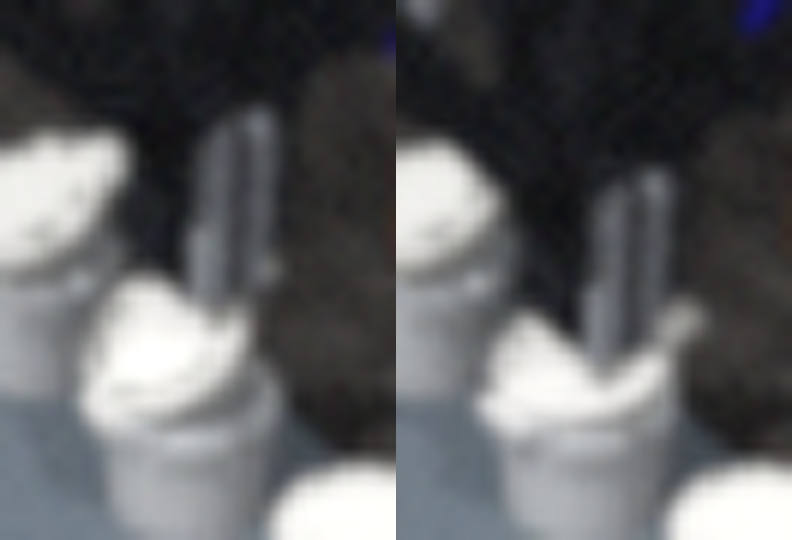

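Going well, so I bring it to the stop slowly.

```bash
python3 -m creep '[{"translation":[0,0,0.7],"delta_rot":[0,0,0]},{"translation":[0,0,1.4],"delta_rot":[0,0,0]},{"translation":[0,0,2.1],"delta_rot":[0,0,0]},{"translation":[0,0,2.8],"delta_rot":[0,0,0]},{"translation":[0,0,3.5],"delta_rot":[0,0,0]},{"translation":[0,0,4],"delta_rot":[0,0,0]}]' | grep -E 'time|pos|force'
python3 -m creep '[{"translation":[0,0,0.5],"delta_rot":[0,0,0]},{"translation":[0,0,0.9],"delta_rot":[0,0,0]},{"translation":[0,0,1.2],"delta_rot":[0,0,0]},{"translation":[0,0,1.5],"delta_rot":[0,0,0]}]' | grep -E 'time|pos|force'
```

```text
time_s: 15.0
eef_pos: [521.3, 118.6, 65.0]
force: [-0.5, -0.5, 1.7]
time_s: 15.33
eef_pos: [521.3, 118.6, 63.5]
force: [-0.8, 0.3, 1.9]
```

```bash
python3 -m creep '[{"translation":[0,0,0.3],"delta_rot":[0,0,0]},{"translation":[0,0,0.6],"delta_rot":[0,0,0]},{"translation":[0,0,0.9],"delta_rot":[0,0,0]}]' | grep -E 'time|pos|force'

```

```text
time_s: 15.58
eef_pos: [521.4, 118.5, 62.8]
force: [-3.9, -2.1, 12.6]
```

```bash
python3 -m creep '[{"translation":[0,0,0.4],"delta_rot":[0,0,0]},{"translation":[0,0,0.6],"delta_rot":[0,0,0]},{"translation":[0,0,0.6],"delta_rot":[0,0,0]},{"translation":[0,0,0.6],"delta_rot":[0,0,0]}]' | grep -E 'time|pos|force'

```

```text
time_s: 15.92
eef_pos: [521.5, 118.5, 62.8]
force: [-5.5, -2.1, 15.2]
```

```bash
python3 -m creep '[{"translation":[0,0,-1],"delta_rot":[0,0,0]},{"translation":[0,0,-4],"delta_rot":[0,0,0]},{"translation":[0,0,-9],"delta_rot":[0,0,0]},{"translation":[0,0,-16],"delta_rot":[0,0,0]},{"translation":[0,0,-24],"delta_rot":[0,0,0]},{"translation":[0,0,-32],"delta_rot":[0,0,0]},{"translation":[0,0,-39],"delta_rot":[0,0,0]},{"translation":[0,0,-43],"delta_rot":[0,0,0]},{"translation":[0,0,-45],"delta_rot":[0,0,0]},{"translation":[0,0,-45],"delta_rot":[0,0,0]}]' | grep -E 'time|pos|force'
python3 look.py 18 330 200
python3 - <<'E'
from h import *
a=cv2.imread('pics/side18.png')[190:290,290:400];cv2.imwrite('pics/m18.png',cv2.resize(a,None,fx=7,fy=6,interpolation=cv2.INTER_CUBIC))
u=np.array([.829,.559,0]);p=ctrl.get_state();R=p['ee_rot']
h=np.array([522.2,118.8,69.5])+17.5*u
for th in(0,.1): print(th,np.round(proj('side',h+37.5*(-u*np.cos(th)+np.array([0,0,np.sin(th)]))),1))
print(R.T@(np.array([552.0,74.1,p['eef_pos'][2]])-p['eef_pos']))
E
```

```text
time_s: 16.75
eef_pos: [521.8, 118.7, 108.3]
force: [0.9, -0.8, -0.1]
[521.6 118.7 107.9] [0.3 1.2 0.1]
0 [353.9 227.8]
0.1 [353.9 226.4]
[-5.39456100e+01  1.21042700e-01 -3.06338368e-02]
```

View pics/m18.png

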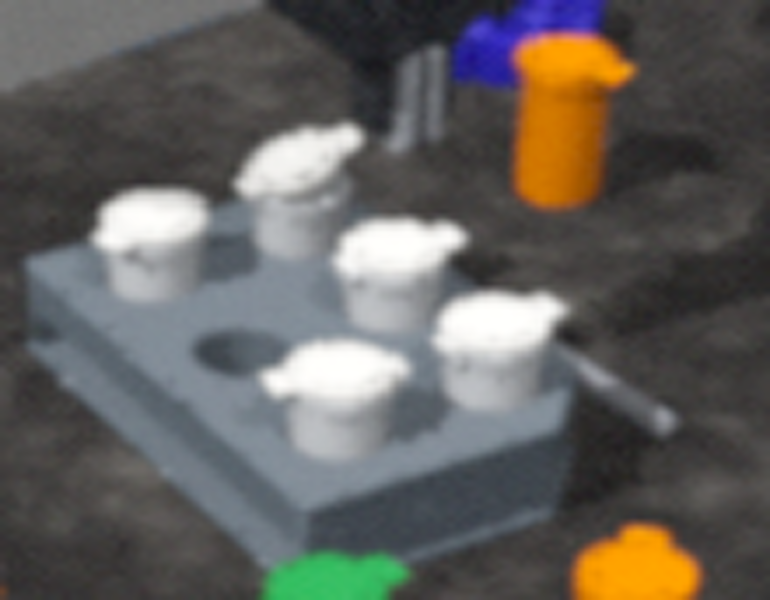

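View pics/l18.png

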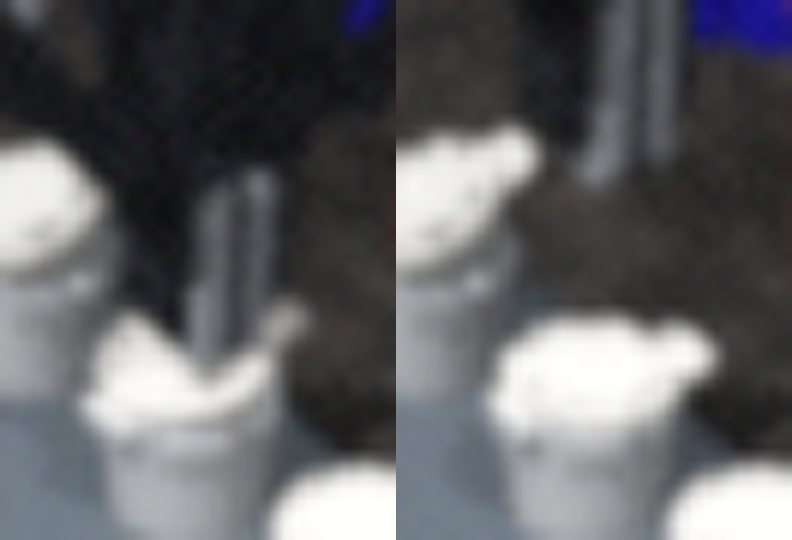

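```bash
python3 -m creep '[{"translation":[-4,0,0],"delta_rot":[0,0,0]},{"translation":[-11,0,0],"delta_rot":[0,0,0]},{"translation":[-20,0,0],"delta_rot":[0,0,0]},{"translation":[-30,0,0],"delta_rot":[0,0,0]},{"translation":[-40,0,0],"delta_rot":[0,0,0]},{"translation":[-48,0,0],"delta_rot":[0,0,0]},{"translation":[-53,0,0],"delta_rot":[0,0,0]},{"translation":[-54,0,0],"delta_rot":[0,0,0]},{"translation":[-54,0,3],"delta_rot":[0,0,0]},{"translation":[-54,0,7],"delta_rot":[0,0,0]},{"translation":[-54,0,11],"delta_rot":[0,0,0]},{"translation":[-54,0,15],"delta_rot":[0,0,0]},{"translation":[-54,0,18],"delta_rot":[0,0,0]},{"translation":[-54,0,20],"delta_rot":[0,0,0]},{"translation":[-54,0,20],"delta_rot":[0,0,0]}]' | grep -E 'time|pos|force'
python3 look.py 19 317 190
```

```text
time_s: 18.05
eef_pos: [551.6, 74.0, 87.3]
force: [-0.4, 0.9, -0.2]
[551.7  74.   87.6] [-0.1  0.3  0.3]
```

View pics/l19.png

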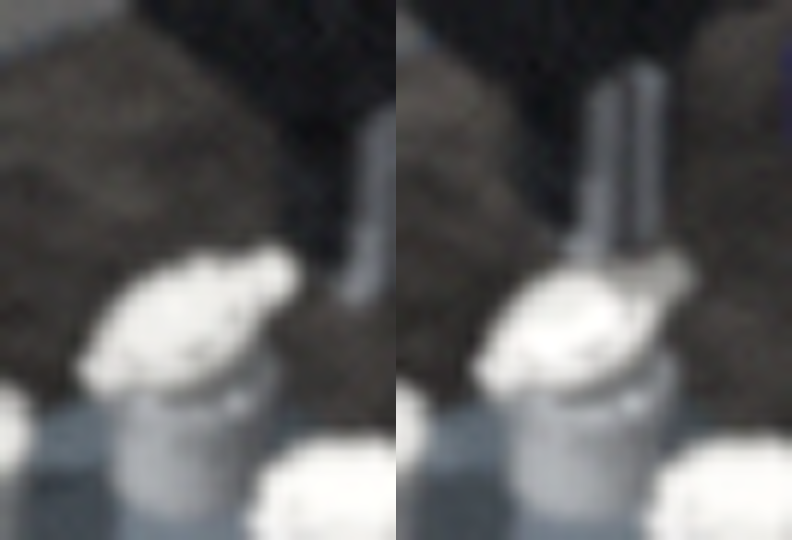

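```bash
python3 -m creep '[{"translation":[0,0,1],"delta_rot":[0,0,0]},{"translation":[0,0,2],"delta_rot":[0,0,0]},{"translation":[0,0,3],"delta_rot":[0,0,0]},{"translation":[0,0,4],"delta_rot":[0,0,0]},{"translation":[0,0,5],"delta_rot":[0,0,0]},{"translation":[0,0,6],"delta_rot":[0,0,0]},{"translation":[0,0,7],"delta_rot":[0,0,0]},{"translation":[0,0,8],"delta_rot":[0,0,0]},{"translation":[0,0,9],"delta_rot":[0,0,0]},{"translation":[0,0,10],"delta_rot":[0,0,0]}]' | grep -E 'time|pos|force'
python3 -m creep '[{"translation":[0,0,0.7],"delta_rot":[0,0,0]},{"translation":[0,0,1.5],"delta_rot":[0,0,0]},{"translation":[0,0,2.2],"delta_rot":[0,0,0]},{"translation":[0,0,3],"delta_rot":[0,0,0]},{"translation":[0,0,4],"delta_rot":[0,0,0]},{"translation":[0,0,5],"delta_rot":[0,0,0]}]' | grep -E 'time|pos|force'
python3 look.py 20 317 190
```

```text
time_s: 18.93
eef_pos: [551.7, 74.0, 77.5]
force: [-1.2, 0.0, 0.0]
time_s: 19.43
eef_pos: [551.8, 74.0, 72.5]
force: [-0.7, 0.4, 1.6]
[551.6  74.   72.3] [-0.6 -0.1  2. ]
```

View pics/l20.png

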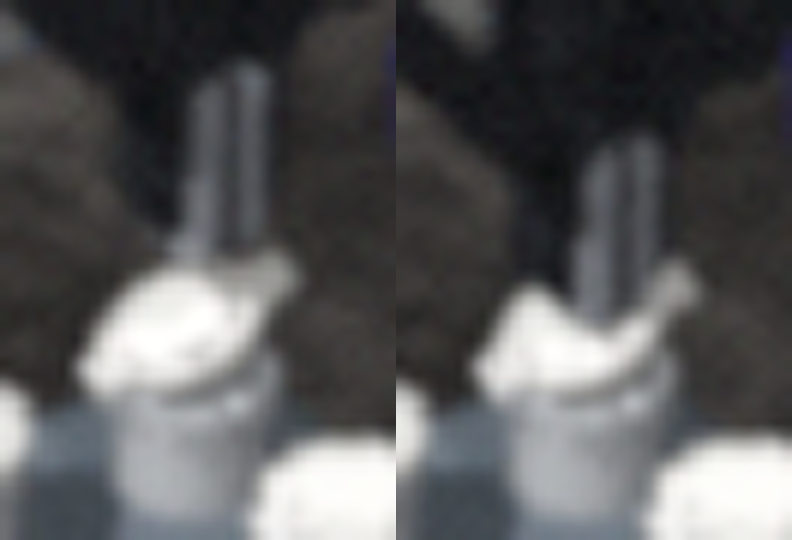

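```bash
python3 -m creep '[{"translation":[0,0,0.7],"delta_rot":[0,0,0]},{"translation":[0,0,1.4],"delta_rot":[0,0,0]},{"translation":[0,0,2.1],"delta_rot":[0,0,0]},{"translation":[0,0,2.8],"delta_rot":[0,0,0]},{"translation":[0,0,3.5],"delta_rot":[0,0,0]},{"translation":[0,0,4.2],"delta_rot":[0,0,0]},{"translation":[0,0,4.9],"delta_rot":[0,0,0]},{"translation":[0,0,5.6],"delta_rot":[0,0,0]},{"translation":[0,0,6.3],"delta_rot":[0,0,0]},{"translation":[0,0,6.8],"delta_rot":[0,0,0]},{"translation":[0,0,7.2],"delta_rot":[0,0,0]}]' | grep -E 'time|pos|force'
python3 -m creep '[{"translation":[0,0,0.4],"delta_rot":[0,0,0]},{"translation":[0,0,0.8],"delta_rot":[0,0,0]},{"translation":[0,0,1.2],"delta_rot":[0,0,0]},{"translation":[0,0,1.5],"delta_rot":[0,0,0]}]' | grep -E 'time|pos|force'
```

```text
time_s: 20.4
eef_pos: [551.6, 73.9, 65.0]
force: [-1.4, -0.2, 2.6]
time_s: 20.73
eef_pos: [551.6, 73.9, 63.5]
force: [-1.8, -1.4, 1.2]
```

```bash
python3 -m creep '[{"translation":[0,0,0.3],"delta_rot":[0,0,0]},{"translation":[0,0,0.6],"delta_rot":[0,0,0]},{"translation":[0,0,0.9],"delta_rot":[0,0,0]}]' | grep -E 'time|pos|force'

```

```text
time_s: 20.98
eef_pos: [551.6, 73.9, 62.9]
force: [-4.6, -1.9, 13.4]
```

```bash
python3 -m creep '[{"translation":[0,0,0.4],"delta_rot":[0,0,0]},{"translation":[0,0,0.6],"delta_rot":[0,0,0]},{"translation":[0,0,0.6],"delta_rot":[0,0,0]},{"translation":[0,0,0.6],"delta_rot":[0,0,0]}]' | grep -E 'time|pos|force'
python3 -m creep '[{"translation":[0,0,-1],"delta_rot":[0,0,0]},{"translation":[0,0,-4],"delta_rot":[0,0,0]},{"translation":[0,0,-9],"delta_rot":[0,0,0]},{"translation":[0,0,-16],"delta_rot":[0,0,0]},{"translation":[0,0,-24],"delta_rot":[0,0,0]},{"translation":[0,0,-34],"delta_rot":[0,0,0]},{"translation":[0,0,-44],"delta_rot":[0,0,0]},{"translation":[0,0,-54],"delta_rot":[0,0,0]},{"translation":[0,0,-64],"delta_rot":[0,0,0]},{"translation":[0,0,-73],"delta_rot":[0,0,0]},{"translation":[0,0,-78],"delta_rot":[0,0,0]},{"translation":[0,0,-80],"delta_rot":[0,0,0]},{"translation":[0,0,-80],"delta_rot":[0,0,0]}]' | grep -E 'time|pos|force'
python3 look.py 21 317 190
python3 - <<'E'
from h import *
a=cv2.imread('pics/side21.png')[190:290,290:400];cv2.imwrite('pics/m21.png',cv2.resize(a,None,fx=7,fy=6,interpolation=cv2.INTER_CUBIC))
u=np.array([.829,.559,0])
h=np.array([552.3,74.,69.5])+17.5*u
for th in(0,.1): print(th,np.round(proj('side',h+37.5*(-u*np.cos(th)+np.array([0,0,np.sin(th)]))),1))
E
```

```text
time_s: 21.32
eef_pos: [551.7, 73.8, 62.9]
force: [-4.9, -1.7, 14.4]
time_s: 22.4
eef_pos: [552.1, 74.0, 143.3]
force: [0.4, 0.7, 0.2]
[551.8  73.9 142.8] [-0.9 -0.1 -0.6]
0 [340.4 216.2]
0.1 [340.3 214.8]
```

View pics/m21.png

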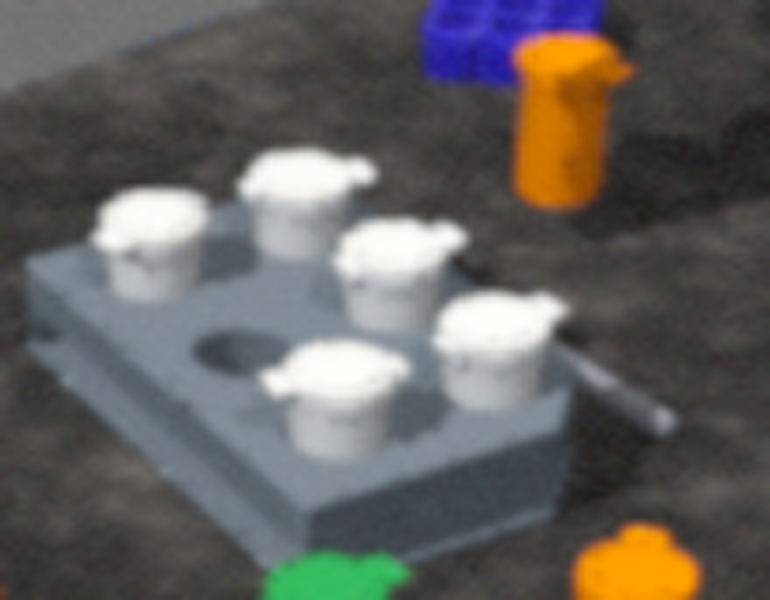

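View pics/l21.png

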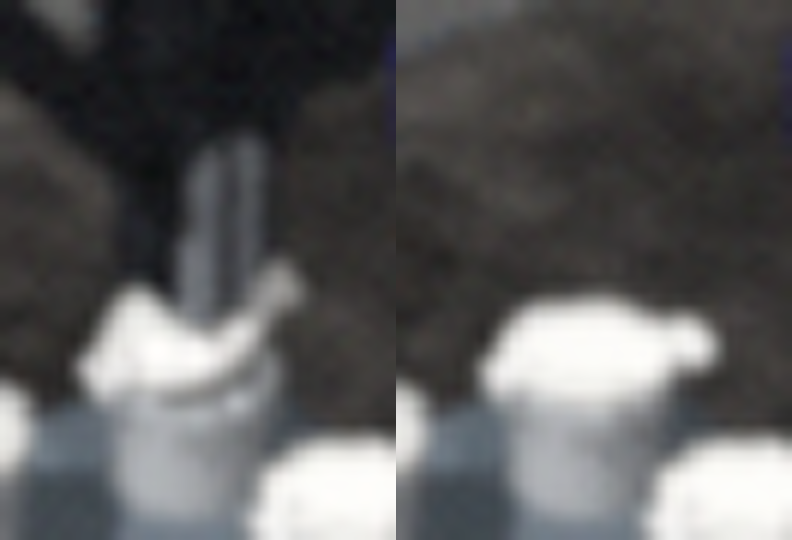

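All three lids are shut. Tab 3 is at (341.4, 217.8), no higher than predicted for shut, and the vials stand upright in their holes. The arm is clear, so I hand in.

```bash
python3 -c "
from cell import ctrl
print(ctrl.job_done())"
```

```text
the job is handed in; nothing more can be done
None
```

I pressed the three lids shut in order (vial_1, vial_2, vial_3) with the closed fingertips, then raised the arm well clear and handed the job in at about 22.5 s. No verdict was reported.

- **Lids:** each one moved with about 1–4 N and then stopped hard at a reported TCP height of 62.8–62.9 mm. The highest force I read at a stop was 18 N straight down, with up to 5.5 N sideways, but readings came only at the end of each call. After each lift the side view showed the tab within 0.6–1.6 px of the shut position and never above it.
- **Rest of the scene:** the last side picture shows the vials upright in their holes, and the closed vials and the pen where they were. I did not take a final top view, because the arm had blocked it earlier, and I did not look at the timer or tube blocks again up close.
- **Disagreement:** the fingertips are stated to stand 14 mm ahead of the TCP. The lids shut with the reported TCP about 6.6 mm below the expected lid top, and the side view also put the tip higher than stated. I found no cause for this, so I set the depth by force and picture.

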